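# Light a bed knob on the stall's display plinth

## Robot

A 7-joint arm with a two-finger parallel gripper is mounted at the origin on a cart in front of the work surface, level with it; the furniture and walls round the work are solid. World frame = base frame: x ahead of the robot, y to its left, z up, the work surface at z = 0. Lengths are in mm, angles in rad, forces in N, time in s.
With the tool pointing down it reaches from about 425 to 925 mm from the base axis. Payload 6.8 kg.
Tool frame: the origin (TCP) lies on the centre line of the jaws, within the pads' length; the fingertips stand 17 mm ahead of it and the grasp point (between the pads) lies 2 mm behind it (robot.tip_reach is the distance from the TCP to the fingertips, in mm); z points along the fingers, y is the line along which they close (so a half turn about z gives the same grasp; the last joint's range is limited). The gripper opens to 85 mm and grips with 20 to 120 N. Pads are 22 mm wide; open, the fingers measure 114 mm over their backs; the gripper's body (76 mm by 85 mm) begins 54 mm behind the grasp point. The pads swing forward as they close: fully open they stand 13 mm farther back than shut.
Start: joints at [-1.399, 0.477, 0.022, 1.555, -0.011, 1.109, -0.083], TCP at [186.406, 648.768, 248.308] pointing down, gripper open.
Joint ranges: [-2.96, 2.96], [-0.34, 2.1], [-1.41, 1.46], [0.24, 2.44], [-1.37, 4.51], [0.17, 1.92], [-2.96, 2.96]. Speed limits (rad/s): [2.39, 2.39, 3.14, 3.14, 3.14, 3.14, 3.14].

## Interface

Orientations are given as [roll, pitch, yaw] about the fixed x, y, z axes, in that order (R = Rz(yaw) Ry(pitch) Rx(roll)).
In Python, from station import sensors, capture, job, robot gives the robot as it stands.
- The arm moves only by the tool carry_out, never from a script. Its argument "series" is a list of rows, each an object with "translation": the shift along the world's x, y, z in units of 400 mm (1.0 is 400 mm), a list of three; "rot": the turn, a rotation vector about the world's x, y, z in units of 45 degrees (1.0 is 45 degrees), a list of three; "claw": the opening, from 0 (shut) to 1 (fully open). In form: [{"translation": [x, y, z], "rot": [wx, wy, wz], "claw": claw}, ...]. A call has 1 to 20 rows; each row is the pose to reach, as a shift and turn from the pose commanded when the call began; what a row does not reach only later rows make up. A row lasts 1/12 s, in which the tool goes at most 41.7 mm and 7.16 degrees, less where a joint would pass 70% of its speed; a pose out of reach is approached as far as the arm can. A call with a number of a shift or a turn outside -1 to 1 is refused whole. A call with a gripper value outside its range is refused whole. The fingers move at their own pace and stop on an object; "force" is the grip in N (left out, the last holds). Time passes only in rows, so rows that repeat a pose let the fingers close. It gives the time, the measured TCP pose, the force, the opening and the grip force at its end, in the units of the state.
- sensors.state(): the state, without advancing time (a new reading comes with each control period).
- capture(name): name is "side" or "top"; returns a dict with "color" (420x560x3 uint8, red, green, blue), "range_z" (420x560 float32, mm along the optical axis (not along the pixel's ray), 0 where there is no reading), "fx", "fy", "cx", "cy" (pixels), "D" ([k1, k2, p1, p2, k3] as OpenCV has them; the pictures are not rectified), "world_from_camera" (4x4, takes a point from camera to world coordinates). Camera axes: x right, y up, looking along -z (the intrinsics and any distortion apply to the point x, -y, -z); pixel columns grow to the right and rows downward; lengths in mm; the calibration is good to about 2 mm. A picture is of the moment at which its call begins.
- job.finish_job(): hands the job in; it is judged then, once.
The state is a dict: "t": time; "joint_pos": joint angles; "dq": joint speeds; "joint_efforts": joint torques, N m; "tcp_pos": TCP position; "ee_rot": TCP orientation; "contact_force": force on the tool from outside, world axes, zero at the start; "torque": the same for the moment, N m; "width": opening from 0.0 (shut) to 1.0 (fully open); "gripper_force": force on a finger pad.
Only numpy, scipy, OpenCV 4.12 (cv2) and the standard library are available. Lean on these libraries where they do the work, as an engineer would, in place of code of your own. Each camera call takes 0.05 s, during which the arm holds its last target. There are 200 camera calls.

## Task

Put the light-brown wooden bed knob on show under the stall lamp: swing the lamp's arm clear of the round cork-topped plinth, stand the light-brown knob upright in the middle of the plinth and let go, then swing the lamp back until its green head is directly over the knob. After that, reach in under the little hood on the lamp's base and roll the knurled dimmer wheel by its edge, ridge by ridge, until its red ridge rests level with the two white pointer lines; leave the other loose things where they are.

Things in the scene. Friction and masses are not known exactly. Their poses are not given: they have to be found in the camera images.
- lamp: The stall lamp: grey base plate 140 x 205 x 12 mm fixed to the table, steel post 22 mm thick, 196 mm tall. Origin on the table under the post's axis; at yaw 0 x points away from the robot, y left, z up. Plate: x -80 to 60 mm, y -50 to 155 mm. On it, centred at y = 110 mm, stands the black dimmer housing, 55 mm wide, its front panel sloped 30 degrees, facing the robot and up, under a grey hood.
- lamp_post (a point): The vertical hinge axis of the lamp arm: top of the post, 200 mm above the table.
- lamp_arm (a joint): Angle of the lamp arm about the vertical post axis, rad. 0: the arm points along the lamp's -y; growing values swing it anticlockwise seen from above, towards the lamp's +x (away from the robot). Range -0.6 to 1.7. It stays where it is left; moving it takes about 1 N at the head.
- lamp_head (a point): Centre of the underside of the green lamp head (72 mm across, underside 163 mm and top 219 mm above the table), 160 mm from the post axis. The arm is a 14 mm bar 209 mm above the table.
- lamp_peg (a point): Centre of the top of the upright black peg on the lamp head, the handle for swinging the arm: 14 mm diameter, straight, free from 219 to 263 mm above the table.
- dimmer_axle (a point): Centre of the dimmer wheel, 62 mm above the table; axle along the lamp's y. Wheel 13 mm wide; 24 ridges, one every 15 degrees, reach 28 mm from the axle (26 mm between them). It stands 20 mm proud of the sloped panel, whose outward normal is (-0.5, 0, 0.866) in the lamp's frame. A tool leaning 30 degrees back towards the robot, pointing against this normal, has free access.
- dimmer_edge (a point): Outermost point of the wheel's edge at rest, 28 mm from the axle along the panel normal; the white pointer lines on the panel are level with it. Pressed against the normal, the wheel gives on a spring up to 6 mm: 2.4 N to start, then 0.6 N per mm (this point stays put). The edge grips well (friction about 1); turning it takes about 0.8 N along the edge.
- hood_edge (a point): Middle of the lower front edge of the grey hood over the dimmer, 146 mm above the table. The hood is 60 mm wide along the lamp's y, 10 mm thick and reaches 64 mm back from here; it stops a gripper from coming straight down on the wheel. The housing's back wall below it begins 24 mm behind this edge.
- dimmer (a joint): Angle of the dimmer wheel, rad. Grows as the outer edge is rolled away from the robot and up the panel, along (0.866, 0, 0.5) of the lamp's frame. Held by friction wherever it is left; one ridge (one step) is 15 degrees (0.262), 7.3 mm of edge. Limits -0.15 and 2.094. The one red ridge is level with the pointer lines at 1.309; it starts 2.7 to 5 ridges short of that, at 0 to 0.6. It also rolls back.
- plinth_top (a point): Centre of the plinth's cork top, 15 mm above the table. The plinth is a fixed dark wooden disc, 100 mm across, cork 86 mm across; about 160 mm from the post.
- bed_knob_2: The light-brown turned wooden bed knob to be shown: a ball 58 mm across and 61 mm tall on a flat foot, 90 g, widest about 35 mm above its foot. Origin at the centre of its foot, z up.
- bed_knob_0: A dark-brown bed knob, 50 mm across and 53 mm tall; a bystander. Origin at the centre of its foot.
- bolt_tin: A grey open tin, 60 mm across, 45 mm tall; a bystander. Origin under its centre.
- tape_measure: A yellow tape measure, 66 x 76 x 34 mm; a bystander. Origin under its centre.
- screwdriver_amber: A screwdriver with an amber handle, 200 mm long, lying; a bystander. Origin under the centre.
- oil_can: A red oil can, 70 mm across, 150 mm tall; a bystander. Origin under its centre.
Mind the look-alikes: they are no part of the job. Leave any turquoise or yellow look-alike of the bed_knob_2 alone.

How it is judged:
By the outcome, as a careful person would: the job done as asked, in the order asked, and still so for the second after the job is handed in, with the robot touching nothing.
It also fails if it takes over 72 s, if anything falls off the work surface, if the arm or the gripper's body presses on something with over 40 N, if the wrist force passes 120 N, or if a joint passes its speed limit or range.

## Working session

There is one attempt and no reset: what is moved stays moved. The work goes in short steps, Python scripts to look and compute and a tool call to move; the robot and the scene stay as the last step left them, time stands still between calls to the robot, and variables do not carry over. Pictures are saved under pics/ and viewed, at most 10 in all, crops included, and the job is handed in when it is done.

Besides the shell and the picture viewer there is one more tool, called after "Call:" as a command line: name --argument value ..., lists and objects as JSON in quotes. carry_out: Moves the arm, as the interface text tells. Its arguments: {"type":"object","properties":{"series":{"type":"array"},"force":{"type":"number"}},"required":["series"]}

```bash
mkdir -p pics; cat > h.py <<'E'
import numpy as np, cv2
from station import sensors, capture, job, robot
def save(c,name,crop=None,s=1):
    im=c["color"][:,:,::-1]
    if crop: x0,y0,x1,y1=crop; im=im[y0:y1,x0:x1]
    cv2.imwrite("pics/"+name,cv2.resize(im,None,fx=s,fy=s,interpolation=cv2.INTER_CUBIC))
def ray(c,u,v):
    K=np.array([[c["fx"],0,c["cx"]],[0,c["fy"],c["cy"]],[0,0,1]])
    p=cv2.undistortPoints(np.array([[[u,v]]],float),K,np.array(c["D"],float))[0,0]
    return np.array([p[0],-p[1],-1.0])
def px(c,u,v):  # world point from depth
    T=np.array(c["world_from_camera"]); d=float(np.median(c["range_z"][v-1:v+2,u-1:u+2]))
    return (T[:3,:3]@(ray(c,u,v)*d)+T[:3,3]).round(1)
def onz(c,u,v,z): # intersect with height z
    T=np.array(c["world_from_camera"]); r=T[:3,:3]@ray(c,u,v); o=T[:3,3]
    return (o+r*(z-o[2])/r[2]).round(1)
def cloud(c):
    K=np.array([[c["fx"],0,c["cx"]],[0,c["fy"],c["cy"]],[0,0,1]]); T=np.array(c["world_from_camera"])
    v,u=np.mgrid[0:420,0:560]; p=cv2.undistortPoints(np.stack([u,v],-1).reshape(-1,1,2).astype(float),K,np.array(c["D"],float)).reshape(420,560,2)
    z=c["range_z"]; P=np.stack([p[...,0]*z,-p[...,1]*z,-z],-1)
    return P@T[:3,:3].T+T[:3,3]
E
python3 - <<'E'
from h import *
import pickle
for n in("top","side"):
    c=capture(n); pickle.dump(c,open(n+".pkl","wb")); save(c,n+"0.png",s=1.4)
    print(n,np.array(c["world_from_camera"]).round(2).tolist(),c["fx"],c["D"])
print(sensors.state())
E
```

```text
top [[0.15, 0.96, -0.22, 363.81], [-0.99, 0.15, -0.03, -22.68], [0.01, 0.22, 0.98, 1246.35], [0.0, 0.0, 0.0, 1.0]] 411.6960571660649 [-0.01871463  0.          0.          0.          0.        ]
side [[-0.97, 0.22, -0.14, 431.88], [-0.26, -0.78, 0.57, 698.44], [0.02, 0.58, 0.81, 1199.81], [0.0, 0.0, 0.0, 1.0]] 403.5351847020713 [0.04169777 0.         0.         0.         0.        ]
{'t': 0.1, 'joint_pos': array([-1.39905685,  0.47773266,  0.02236439,  1.55634801, -0.01147756,
        1.10927456, -0.08310366]), 'dq': array([ 0.00021669, -0.00274593, -0.00014418, -0.00229074, -0.00050832,
        0.00106567,  0.0010594 ]), 'joint_efforts': array([ 4.23722799e-03, -5.97761822e+01,  1.61374949e+00, -2.81954151e+01,
        1.28315753e-02,  5.07014774e-03,  3.34112633e-05]), 'tcp_pos': array([186.32561521, 648.25747008, 247.41505867]), 'ee_rot': array([-3.13996534e+00,  1.49002758e-04,  2.86176041e+00]), 'contact_force': array([-0.92342664,  0.30929289, -1.19806263]), 'torque': array([-0.02781293, -0.05144944,  0.00430163]), 'gripper_force': 0.0, 'width': 0.9979769321503252}
```

View pics/top0.png

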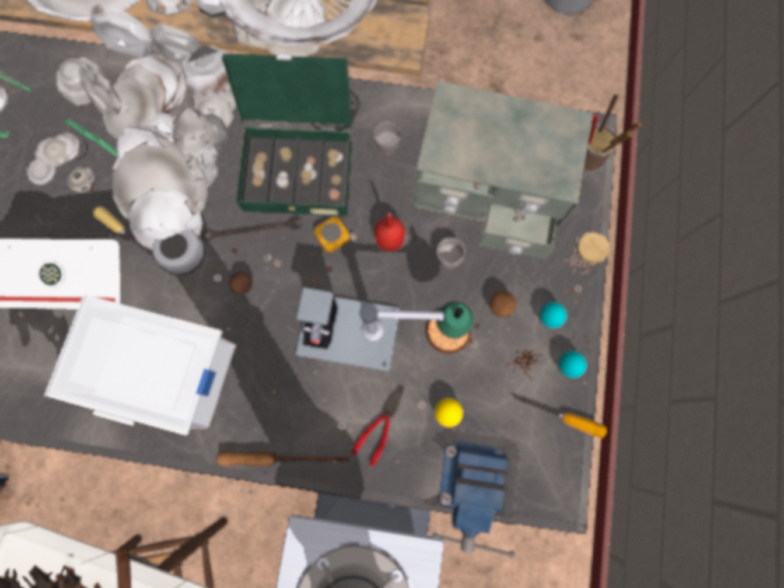

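View pics/side0.png

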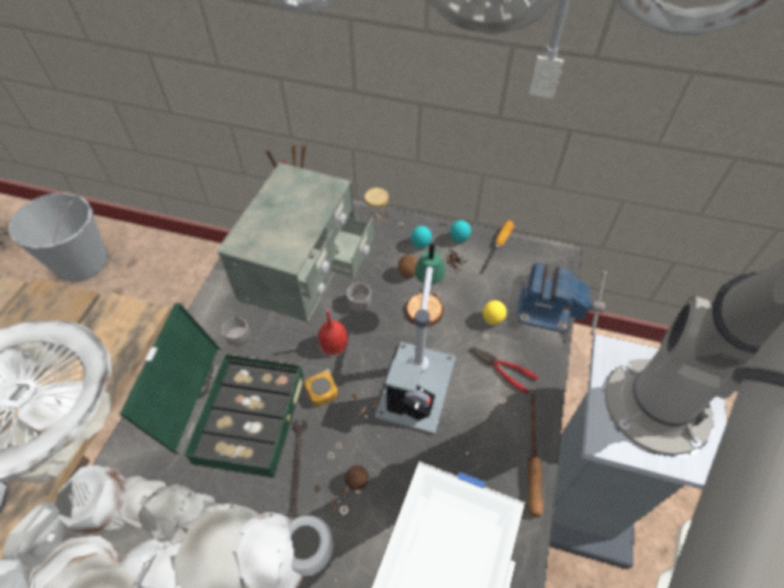

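Brown candidates, in the scaled top picture: (240,283), far left, darker, and (503,304), near the plinth, lighter. The turquoise ones (553,315) and (573,365) and the yellow one (449,412) are look-alikes. I'll confirm in an enlarged crop and take measurements.

```bash
python3 - <<'E'
from h import *
import pickle
t=pickle.load(open("top.pkl","rb")); s=pickle.load(open("side.pkl","rb"))
def cr(c,x,y,r=28,k=7): return cv2.resize(c["color"][y-r:y+r,x-r:x+r,::-1],(400,400) if k==7 else None,interpolation=cv2.INTER_CUBIC)
a=np.hstack([cr(t,171,202),cr(t,359,217)])
b=np.hstack([cv2.resize(t["color"][195:270,205:285,::-1],(400,200+175)),cv2.resize(s["color"][235:315,260:335,::-1],(400,375))])
cv2.imwrite("pics/crop1.png",cv2.resize(np.vstack([a,b]),(600,581)))
C=cloud(t); S=cloud(s)
pts={"knobA":(171,202),"knobB":(359,217),"post":(265,226),"head":(326,229),"plinthfront":(320,245),"tape":(237,167),"tin":(322,180),"can":(279,167),"hood":(226,217),"t1":(395,225),"yel":(320,294)}
for k,(u,v) in pts.items(): print(k,px(t,u,v))
for nm,cc,im in(("top",C,t),("side",S,s)):
    hsv=cv2.cvtColor(im["color"],cv2.COLOR_RGB2HSV)
    def blob(nm2,lo,hi,cx,r):
        d=np.hypot(cc[...,0]-cx[0],cc[...,1]-cx[1])
        m=(d<r)&(cc[...,2]>lo)&(cc[...,2]<hi)&(im["range_z"]>0)
        P=cc[m]; print(nm,nm2,m.sum(), P.mean(0).round(1) if len(P) else '', P.min(0).round(0) if len(P) else '',P.max(0).round(0) if len(P) else '')
    for k in("knobA","knobB"): blob(k,8,75,px(t,*pts[k]),42)
    blob("headtop",205,225,px(t,326,229),45); blob("peg",235,270,px(t,326,229),60)
    blob("posttop",195,240,px(t,265,226),20)
    blob("hood",135,160,px(t,226,217),50)
    blob("cork",9,20,px(t,320,240),60)
E
```

```text
knobA [602.5 344.9  51.7]
knobB [ 641.1 -213.8   61.5]
post [543.4  44.5 224.6]
head [ 560.1 -108.9  221. ]
plinthfront [ 548.1 -114.6   16.3]
tape [746.3 172.4  34.5]
tin [754.7 -94.4   4.6]
can [751.7  41.8  78.4]
hood [563.5 156.9 157.3]
t1 [ 633.7 -321.3   60.8]
yel [ 403.3 -129.5   63.9]
top knobA 222 [605.6 345.1  44.8] [577. 319.   8.] [631. 373.  57.]
top knobB 299 [ 644.9 -212.9   52.3] [ 612. -244.    8.] [ 676. -177.   68.]
top headtop 339 [ 567.8 -101.3  217.3] [ 544. -132.  205.] [599. -65. 225.]
top peg 38 [ 570.2 -106.   260. ] [ 565. -113.  239.] [ 577. -100.  268.]
top posttop 129 [548.4  46.9 221.7] [536.  28. 202.] [562.  63. 230.]
top hood 456 [561.  162.  156.9] [529. 132. 135.] [594. 193. 160.]
top cork 301 [ 555.  -103.6   15.7] [ 484. -156.    9.] [592. -62.  20.]
side knobA 253 [605.8 356.5  44.7] [563. 329.   9.] [632. 380.  60.]
side knobB 177 [ 648.7 -202.    46.8] [ 628. -236.   10.] [ 675. -184.   67.]
side headtop 177 [569.6 -94.5 216.2] [ 544. -126.  205.] [598. -64. 224.]
side peg 38 [ 570.7 -101.2  253.8] [ 564. -109.  237.] [577. -97. 267.]
side posttop 71 [548.   50.7 220.8] [535.  27. 201.] [563.  64. 227.]
side hood 421 [561.4 166.4 155.3] [529. 133. 136.] [594. 195. 160.]
side cork 167 [ 555.9 -111.3   14.9] [ 530. -150.    9.] [597. -63.  20.]
```

View pics/crop1.png

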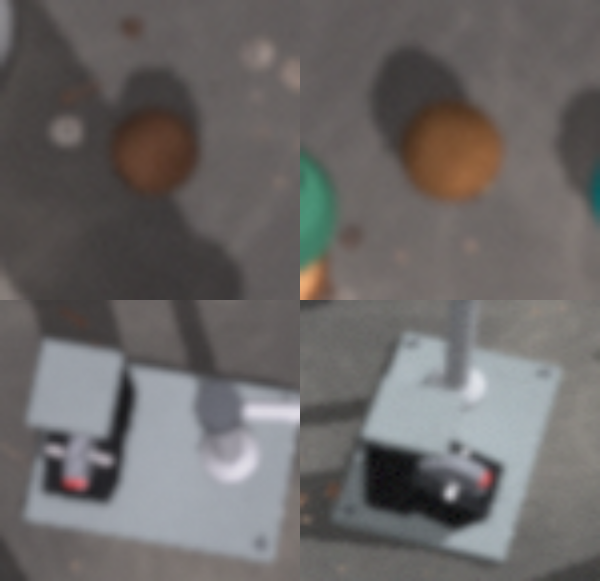

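Knob B, at unscaled (359,217), is the lighter one and stands 61.5 mm tall, so it is bed_knob_2. Knob A is darker and 52 mm tall, so it is the bystander. The red ridge sits low on the wheel's robot side. Next I'll fit the lamp yaw, plinth, peg and knob.

```bash
python3 - <<'E'
from h import *
import pickle
from scipy.optimize import least_squares
for n in("top","side"):
    c=pickle.load(open(n+".pkl","rb")); C=cloud(c); ok=c["range_z"]>0
    hsv=cv2.cvtColor(c["color"],cv2.COLOR_RGB2HSV)
    def near(x,y,r,lo,hi): return ok&(np.hypot(C[...,0]-x,C[...,1]-y)<r)&(C[...,2]>lo)&(C[...,2]<hi)
    h=near(562,164,60,148,165); r=cv2.minAreaRect(C[h][:,:2].astype(np.float32)); print(n,"hood",r)
    p=near(550,100,150,7,17)&(hsv[...,1]<60); 
    r=cv2.minAreaRect(C[cv2.erode(p.astype(np.uint8),np.ones((2,2)))>0][:,:2].astype(np.float32)); print("plate",r, p.sum())
    m=near(555,-105,60,9,20)&(hsv[...,1]>100)&(hsv[...,0]<20)&(hsv[...,2]>120)
    P=C[m][:,:2]; q=cv2.convexHull(P.astype(np.float32))[:,0]
    f=least_squares(lambda a:np.hypot(P[:,0]-a[0],P[:,1]-a[1]).clip(42,None)-42,[555,-105],loss='linear'); print("cork",f.x,cv2.minEnclosingCircle(q),len(P))
    def cyl(nm,x,y,rr,lo,hi,R):
        P=C[near(x,y,rr,lo,hi)]; f=least_squares(lambda a:np.hypot(P[:,0]-a[0],P[:,1]-a[1])-R,[x,y],loss='soft_l1'); print(nm,f.x.round(1),len(P),f.cost.round(1))
    cyl("post",548,47,22,40,190,11); cyl("peg",571,-104,20,228,258,7)
    P=C[near(645,-213,36,20,66)]
    f=least_squares(lambda a:np.linalg.norm(P-a[:3],axis=1)-a[3],[645,-213,33,28],loss='soft_l1'); print("knobB",f.x.round(1))
    hm=near(568,-101,55,160,225)&(hsv[...,0]>50)&(hsv[...,0]<95)&(hsv[...,1]>80); print("head",cv2.minEnclosingCircle(C[hm][:,:2].astype(np.float32)))
    rm=near(540,162,60,20,120)&((hsv[...,0]<8)|(hsv[...,0]>172))&(hsv[...,1]>110); print("red",C[rm].mean(0).round(1),rm.sum())
E
```

```text
top hood ((561.376220703125, 162.5474853515625), (60.465572357177734, 64.03246307373047), 88.9330825805664)
plate ((542.336181640625, 103.17355346679688), (199.84573364257812, 136.89447021484375), 88.71101379394531) 1732
cork [ 572.04393682 -111.03147604] ((572.7672729492188, -111.50330352783203), 47.14441680908203) 287
post [552.8  52.7] 52 2.9
peg [ 572.3 -106.5] 14 0.3
knobB [ 649.2 -215.8   34.6   28.6]
head ((566.5115356445312, -108.35948944091797), 30.98174476623535)
red [502.  166.2  58.3] 13
side hood ((561.2022705078125, 163.89218139648438), (61.857383728027344, 64.29926300048828), 89.12181091308594)
plate ((540.7448120117188, 108.37297821044922), (201.38876342773438, 135.20681762695312), 88.60025024414062) 1208
cork [ 574.40483193 -107.02229218] ((574.2706909179688, -106.39290618896484), 44.310691833496094) 141
post [552.   52.9] 169 60.0
peg [ 571.6 -105.4] 27 10.1
knobB [ 648.5 -214.4   33.8   28.1]
head ((567.9369506835938, -93.3222427368164), 29.61073875427246)
red [501.5 157.4  58.5] 5
```

Call:
carry_out --series '[{"translation": [0.48, -0.94, 0.19], "rot": [0, 0, 0], "claw": 0.6}, {"translation": [0.48, -0.94, 0.19], "rot": [0, 0, 0], "claw": 0.6}, {"translation": [0.48, -0.94, 0.19], "rot": [0, 0, 0], "claw": 0.6}, {"translation": [0.48, -0.94, 0.19], "rot": [0, 0, 0], "claw": 0.6}, {"translation": [0.48, -0.94, 0.19], "rot": [0, 0, 0], "claw": 0.6}, {"translation": [0.48, -0.94, 0.19], "rot": [0, 0, 0], "claw": 0.6}, {"translation": [0.48, -0.94, 0.19], "rot": [0, 0, 0], "claw": 0.6}, {"translation": [0.48, -0.94, 0.19], "rot": [0, 0, 0], "claw": 0.6}, {"translation": [0.48, -0.94, 0.19], "rot": [0, 0, 0], "claw": 0.6}, {"translation": [0.48, -0.94, 0.19], "rot": [0, 0, 0], "claw": 0.6}, {"translation": [0.48, -0.94, 0.19], "rot": [0, 0, 0], "claw": 0.6}, {"translation": [0.48, -0.94, 0.19], "rot": [0, 0, 0], "claw": 0.6}]' --force 25

```text
t: 1.1
tcp_pos: [380.5, 269.1, 325.0]
ee_rot: [3.141, 0.001, 2.855]
contact_force: [0.4, 0.5, -0.5]
width: 0.602
gripper_force: 0.0
```

Call:
carry_out --series '[{"translation": [0.484, -0.946, 0], "rot": [0, 0, 0], "claw": 0.6}, {"translation": [0.484, -0.946, 0], "rot": [0, 0, 0], "claw": 0.6}, {"translation": [0.484, -0.946, 0], "rot": [0, 0, 0], "claw": 0.6}, {"translation": [0.484, -0.946, 0], "rot": [0, 0, 0], "claw": 0.6}, {"translation": [0.484, -0.946, 0], "rot": [0, 0, 0], "claw": 0.6}, {"translation": [0.484, -0.946, 0], "rot": [0, 0, 0], "claw": 0.6}, {"translation": [0.484, -0.946, 0], "rot": [0, 0, 0], "claw": 0.6}, {"translation": [0.484, -0.946, 0], "rot": [0, 0, 0], "claw": 0.6}, {"translation": [0.484, -0.946, 0], "rot": [0, 0, 0], "claw": 0.6}, {"translation": [0.484, -0.946, 0], "rot": [0, 0, 0], "claw": 0.6}, {"translation": [0.484, -0.946, 0], "rot": [0, 0, 0], "claw": 0.6}, {"translation": [0.484, -0.946, 0], "rot": [0, 0, 0], "claw": 0.6}, {"translation": [0.484, -0.946, 0], "rot": [0, 0, 0], "claw": 0.6}]'

```text
t: 2.18
tcp_pos: [572.1, -104.3, 323.3]
ee_rot: [-3.141, -0.002, 2.862]
contact_force: [-0.2, 1.3, 0.4]
width: 0.597
gripper_force: 0.0
```

Call:
carry_out --series '[{"translation": [0, -0.002, -0.1], "rot": [0, 0, 0], "claw": 0.6}, {"translation": [0, -0.002, -0.198], "rot": [0, 0, 0], "claw": 0.6}, {"translation": [0, -0.002, -0.198], "rot": [0, 0, 0], "claw": 0.3}, {"translation": [0, -0.002, -0.198], "rot": [0, 0, 0], "claw": 0.05}, {"translation": [0, -0.002, -0.198], "rot": [0, 0, 0], "claw": 0.05}, {"translation": [0, -0.002, -0.198], "rot": [0, 0, 0], "claw": 0.05}, {"translation": [0, -0.002, -0.198], "rot": [0, 0, 0], "claw": 0.05}, {"translation": [0, -0.002, -0.198], "rot": [0, 0, 0], "claw": 0.05}, {"translation": [0, -0.002, -0.198], "rot": [0, 0, 0], "claw": 0.05}]' --force 25

```text
t: 2.93
tcp_pos: [572.7, -107.2, 246.7]
ee_rot: [3.141, 0.003, 2.861]
contact_force: [-0.7, -4.3, 2.0]
width: 0.154
gripper_force: 26.3
```

```bash
python3 - <<'E'
from h import *
s=sensors.state(); print(s["t"],s["tcp_pos"],s["width"],s["gripper_force"],s["contact_force"],s["joint_pos"].round(2))
p0=np.array([572,-106.]); o=np.array([552,53.])
for d in np.linspace(0,1.1,12)[1:]:
    v=p0-o; R=np.array([[np.cos(d),-np.sin(d)],[np.sin(d),np.cos(d)]]); print(((R@v+o-p0)/400).round(3), round(d/(np.pi/4),3))
E
```

```text
2.9333 [ 572.71341798 -107.21963058  246.73026431] 0.1538843310962512 26.307664811611176 [-0.71248391 -4.25626197  1.9559446 ] [-0.36  0.36  0.56  1.82 -0.22  1.03  1.58]
[0.039 0.007] 0.127
[0.078 0.018] 0.255
[0.115 0.033] 0.382
[0.151 0.051] 0.509
[0.184 0.073] 0.637
[0.216 0.098] 0.764
[0.244 0.126] 0.891
[0.27  0.156] 1.019
[0.292 0.19 ] 1.146
[0.311 0.225] 1.273
[0.327 0.262] 1.401
```

Call:
carry_out --series '[{"translation": [0.02, 0.003, 0], "rot": [0, 0, 0.064], "claw": 0.05}, {"translation": [0.039, 0.007, 0], "rot": [0, 0, 0.127], "claw": 0.05}, {"translation": [0.059, 0.012, 0], "rot": [0, 0, 0.19], "claw": 0.05}, {"translation": [0.078, 0.018, 0], "rot": [0, 0, 0.255], "claw": 0.05}, {"translation": [0.097, 0.025, 0], "rot": [0, 0, 0.318], "claw": 0.05}, {"translation": [0.115, 0.033, 0], "rot": [0, 0, 0.382], "claw": 0.05}, {"translation": [0.133, 0.042, 0], "rot": [0, 0, 0.445], "claw": 0.05}, {"translation": [0.151, 0.051, 0], "rot": [0, 0, 0.509], "claw": 0.05}, {"translation": [0.168, 0.062, 0], "rot": [0, 0, 0.573], "claw": 0.05}, {"translation": [0.184, 0.073, 0], "rot": [0, 0, 0.637], "claw": 0.05}, {"translation": [0.2, 0.085, 0], "rot": [0, 0, 0.7], "claw": 0.05}, {"translation": [0.216, 0.098, 0], "rot": [0, 0, 0.764], "claw": 0.05}, {"translation": [0.23, 0.112, 0], "rot": [0, 0, 0.828], "claw": 0.05}, {"translation": [0.244, 0.126, 0], "rot": [0, 0, 0.891], "claw": 0.05}, {"translation": [0.257, 0.141, 0], "rot": [0, 0, 0.955], "claw": 0.05}, {"translation": [0.27, 0.156, 0], "rot": [0, 0, 1.0], "claw": 0.05}, {"translation": [0.282, 0.173, 0], "rot": [0, 0, 1.0], "claw": 0.05}, {"translation": [0.292, 0.19, 0], "rot": [0, 0, 1.0], "claw": 0.05}, {"translation": [0.302, 0.207, 0], "rot": [0, 0, 1.0], "claw": 0.05}, {"translation": [0.311, 0.225, 0], "rot": [0, 0, 1.0], "claw": 0.05}]'

```text
t: 4.6
tcp_pos: [697.8, -16.0, 246.7]
ee_rot: [-3.14, 0.003, -2.637]
contact_force: [0.9, -3.3, 5.3]
width: 0.154
gripper_force: 26.6
```

Call:
carry_out --series '[{"translation": [0, 0, 0], "rot": [0, 0, 0], "claw": 0.3}, {"translation": [0, 0, 0], "rot": [0, 0, 0], "claw": 0.5}, {"translation": [0, 0, 0], "rot": [0, 0, 0], "claw": 0.5}, {"translation": [0, 0, 0], "rot": [0, 0, 0], "claw": 0.5}, {"translation": [0, 0, 0.1], "rot": [0, 0, 0], "claw": 0.7}, {"translation": [0, 0, 0.2], "rot": [0, 0, 0], "claw": 1.0}, {"translation": [0, 0, 0.2], "rot": [0, 0, 0], "claw": 1.0}]'

```text
t: 5.18
tcp_pos: [699.5, -17.6, 333.9]
ee_rot: [-3.136, 0.011, -2.637]
contact_force: [0.9, -0.4, 1.7]
width: 0.905
gripper_force: 0.0
```

```bash
python3 - <<'E'
from h import *
from scipy.optimize import least_squares
for n in("top","side"):
    c=capture(n); C=cloud(c); ok=c["range_z"]>0; hsv=cv2.cvtColor(c["color"],cv2.COLOR_RGB2HSV)
    m=ok&(np.hypot(C[...,0]-573,C[...,1]+108)<60)&(C[...,2]>7)&(C[...,2]<24)&(hsv[...,1]>90)&(hsv[...,0]<22)
    P=C[m][:,:2]; print(n,m.sum(),P.mean(0).round(1),cv2.minAreaRect(P.astype(np.float32)))
    q=ok&(np.hypot(C[...,0]-649,C[...,1]+215)<40)&(C[...,2]>10)&(C[...,2]<70); print(q.sum(),C[q].min(0),C[q].max(0))
    save(c,n+"1.png",s=1.4)
s=sensors.state(); print(s["t"],s["tcp_pos"],s["ee_rot"],s["joint_pos"].round(2))
E
```

```text
top 742 [ 576.3 -112.3] ((578.0224609375, -114.66867065429688), (96.2827377319336, 87.05199432373047), 0.8259977102279663)
297 [ 620.59438468 -243.7694043    27.31288926] [ 676.03421413 -186.70749487   67.60837511]
side 286 [ 570.9 -117. ] ((575.113037109375, -110.6650161743164), (82.6922607421875, 90.25022888183594), 14.995506286621094)
203 [ 619.6911687  -236.01280599   10.93570309] [ 677.43895567 -182.07668048   66.35616922]
5.2833 [697.18232097 -17.12319851 327.46223098] [-3.13989571  0.00386548 -2.63710225] [-0.31  0.47  0.37  1.42 -0.17  1.27  2.15]
```

View pics/top1.png

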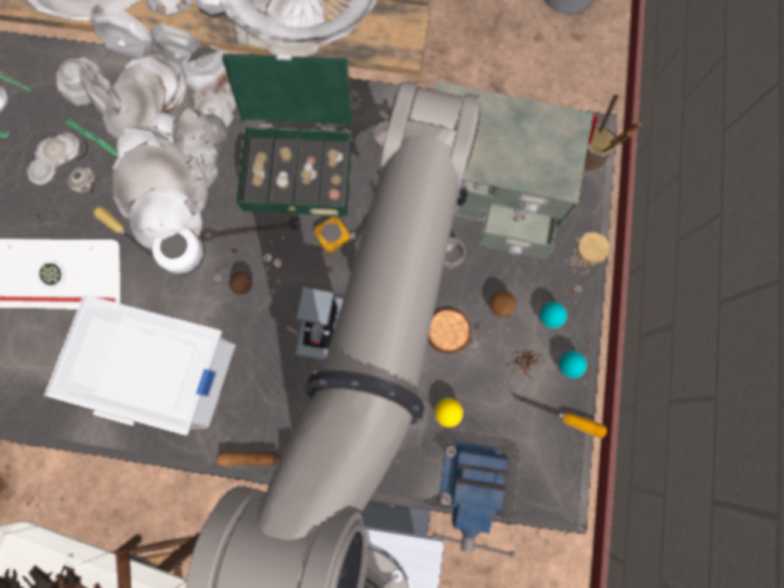

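The plinth is now clear, with its cork centre at scaled (449,330) in the top view. The knob is at scaled (503,303).

```bash
python3 - <<'E'
from h import *
import pickle
c0=pickle.load(open("side.pkl","rb"))
for n in("top","side"):
    c=capture(n); C=cloud(c); ok=c["range_z"]>0; hsv=cv2.cvtColor(c["color"],cv2.COLOR_RGB2HSV)
    m=ok&(np.hypot(C[...,0]-575,C[...,1]+111)<58)&(C[...,2]>7)&(C[...,2]<24)&(hsv[...,1]>110)&(hsv[...,2]>110)&(hsv[...,0]<22)
    k,_=cv2.findContours(m.astype(np.uint8),0,1); k=max(k,key=len); e=cv2.fitEllipse(k); print(n,"cork",e,onz(c,e[0][0],e[0][1],15))
    P=C[m]; print(np.median(P,0).round(1))
    q=ok&(np.hypot(C[...,0]-649,C[...,1]+215)<42)&(C[...,2]>12)&(hsv[...,1]>120)
    k,_=cv2.findContours(q.astype(np.uint8),0,1); k=max(k,key=len); e=cv2.fitEllipse(k); print("knob",e,onz(c,e[0][0],e[0][1],33))
E
```

```text
top cork ((320.57330322265625, 235.90892028808594), (28.480884552001953, 30.592090606689453), 0.5073891282081604) [ 576.  -112.7   15. ]
[ 575.4 -112.1   16.4]
knob ((358.9047546386719, 216.83155822753906), (15.740316390991211, 16.449811935424805), 134.77651977539062) [ 648.2 -218.    33. ]
side cork ((312.01959228515625, 225.33840942382812), (3.405794620513916, 10.528223037719727), 34.94874954223633) [540.1 -93.3  15. ]
[538.5 -93.6  13.7]
knob ((291.8758544921875, 188.68893432617188), (9.883271217346191, 10.515641212463379), 93.87670135498047) [ 647.8 -220.3   33. ]
```

Call:
carry_out --series '[{"translation": [-0.06, -0.25, 0], "rot": [0, 0, 0], "claw": 1}, {"translation": [-0.122, -0.5, 0], "rot": [0, 0, 0], "claw": 1}, {"translation": [-0.122, -0.5, 0], "rot": [0, 0, 0], "claw": 1}, {"translation": [-0.122, -0.5, 0], "rot": [0, 0, 0], "claw": 1}, {"translation": [-0.122, -0.5, -0.05], "rot": [0, 0, 0], "claw": 1}, {"translation": [-0.122, -0.5, -0.4], "rot": [0, 0, 0], "claw": 1}, {"translation": [-0.122, -0.5, -0.5], "rot": [0, 0, 0], "claw": 1}, {"translation": [-0.122, -0.5, -0.5], "rot": [0, 0, 0], "claw": 1}, {"translation": [-0.122, -0.5, -0.5], "rot": [0, 0, 0], "claw": 1}, {"translation": [-0.122, -0.5, -0.5], "rot": [0, 0, 0], "claw": 1}, {"translation": [-0.122, -0.5, -0.5], "rot": [0, 0, 0], "claw": 1}, {"translation": [-0.122, -0.5, -0.5], "rot": [0, 0, 0], "claw": 1}, {"translation": [-0.122, -0.5, -0.5], "rot": [0, 0, 0], "claw": 1}]'

```text
t: 6.47
tcp_pos: [649.2, -217.2, 127.6]
ee_rot: [-3.139, 0.003, -2.636]
contact_force: [1.3, 0.4, 1.0]
width: 1.001
gripper_force: 0.0
```

```bash
python3 - <<'E'
from h import *
s=sensors.state(); print(s["t"],s["tcp_pos"],s["ee_rot"],s["width"],s["contact_force"])
E
```

```text
6.4667 [ 649.16289002 -217.20769528  127.63691214] [-3.13885993e+00  2.51485998e-03 -2.63623592e+00] 1.0006502967262474 [1.32085092 0.38952017 0.95844074]
```

Down 98 mm, grip, lift.

Call:
carry_out --series '[{"translation": [0, 0, -0.08], "rot": [0, 0, 0], "claw": 1}, {"translation": [0, 0, -0.16], "rot": [0, 0, 0], "claw": 1}, {"translation": [0, 0, -0.22], "rot": [0, 0, 0], "claw": 1}, {"translation": [0, 0, -0.245], "rot": [0, 0, 0], "claw": 1}, {"translation": [0, 0, -0.245], "rot": [0, 0, 0], "claw": 0.8}, {"translation": [0, 0, -0.245], "rot": [0, 0, 0], "claw": 0.6}, {"translation": [0, 0, -0.245], "rot": [0, 0, 0], "claw": 0.5}, {"translation": [0, 0, -0.245], "rot": [0, 0, 0], "claw": 0.5}, {"translation": [0, 0, -0.245], "rot": [0, 0, 0], "claw": 0.5}, {"translation": [0, 0, -0.245], "rot": [0, 0, 0], "claw": 0.5}]' --force 25

```text
t: 7.3
tcp_pos: [649.4, -217.1, 30.1]
ee_rot: [-3.139, 0.003, -2.636]
contact_force: [-1.3, 0.5, 7.2]
width: 0.653
gripper_force: 26.6
```

Call:
carry_out --series '[{"translation": [0, 0, 0.05], "rot": [0, 0, 0], "claw": 0.5}, {"translation": [0, 0, 0.12], "rot": [0, 0, 0], "claw": 0.5}, {"translation": [0, 0, 0.15], "rot": [0, 0, 0], "claw": 0.5}, {"translation": [0, 0, 0.15], "rot": [0, 0, 0], "claw": 0.5}]'

```text
t: 7.63
tcp_pos: [650.3, -217.6, 91.6]
ee_rot: [-3.136, 0.006, -2.636]
contact_force: [0.1, -0.7, 0.1]
width: 0.653
gripper_force: 27.2
```

```bash
python3 - <<'E'
from h import *
s=sensors.state(); print(s["t"],s["tcp_pos"],s["ee_rot"],s["width"],s["contact_force"],s["gripper_force"])
for n in("top","side"):
    c=capture(n); C=cloud(c); ok=c["range_z"]>0; hsv=cv2.cvtColor(c["color"],cv2.COLOR_RGB2HSV)
    q=ok&(np.hypot(C[...,0]-649,C[...,1]+215)<50)&(C[...,2]>30)&(C[...,2]<130)&(hsv[...,1]>120)&(hsv[...,0]<22); print(n,q.sum(),C[q].mean(0),C[q].min(0),C[q].max(0))
E
```

```text
7.6333 [ 650.34250674 -217.61533262   91.60297477] [-3.13611161  0.00565147 -2.6362388 ] 0.653412300963944 [ 0.05189959 -0.74560393  0.09850112] 27.197620205115527<stdin>:5: RuntimeWarning: Mean of empty slice.
  ret = um.true_divide(
Traceback (most recent call last):
ValueError: zero-size array to reduction operation minimum which has no identity
```

Call:
carry_out --series '[{"translation": [-0.06, 0.09, 0], "rot": [0, 0, 0], "claw": 0.5}, {"translation": [-0.12, 0.17, 0], "rot": [0, 0, 0], "claw": 0.5}, {"translation": [-0.186, 0.263, 0], "rot": [0, 0, 0], "claw": 0.5}, {"translation": [-0.186, 0.263, 0], "rot": [0, 0, 0], "claw": 0.5}, {"translation": [-0.186, 0.263, -0.05], "rot": [0, 0, 0], "claw": 0.5}, {"translation": [-0.186, 0.263, -0.09], "rot": [0, 0, 0], "claw": 0.5}, {"translation": [-0.186, 0.263, -0.105], "rot": [0, 0, 0], "claw": 0.5}, {"translation": [-0.186, 0.263, -0.111], "rot": [0, 0, 0], "claw": 0.5}, {"translation": [-0.186, 0.263, -0.111], "rot": [0, 0, 0], "claw": 0.5}, {"translation": [-0.186, 0.263, -0.111], "rot": [0, 0, 0], "claw": 0.5}]'

```text
t: 8.52
tcp_pos: [572.4, -110.0, 43.4]
ee_rot: [3.138, -0.001, -2.636]
contact_force: [-7.0, 4.7, 18.8]
width: 0.651
gripper_force: 29.2
```

```bash
python3 - <<'E'
from h import *
s=sensors.state(); print(s["t"],s["tcp_pos"],s["ee_rot"],s["width"],s["contact_force"],s["gripper_force"])
c=capture("side"); save(c,"side2.png",(240,150,400,270),5)
E
```

```text
8.5167 [ 572.43069419 -110.02388751   43.39515112] [ 3.13815356e+00 -8.72802867e-04 -2.63559440e+00] 0.6511723792604077 [-7.01522933  4.71501809 18.76351798] 29.172275299206376
```

View pics/side2.png

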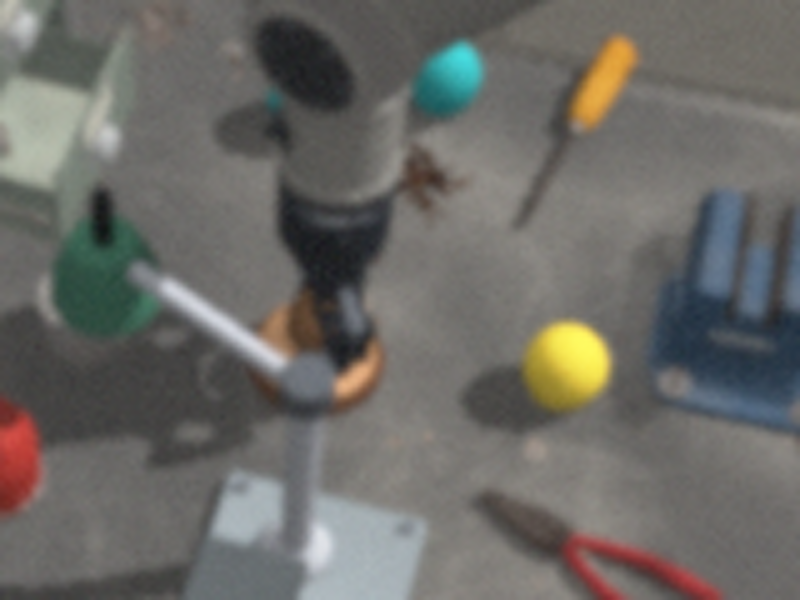

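The knob sits on the cork between the jaws at crop (315,330), and the gripper is pressing on it a little. I'll ease up before releasing.

Call:
carry_out --series '[{"translation": [0, 0, 0.005], "rot": [0, 0, 0], "claw": 0.5}, {"translation": [0, 0, 0.005], "rot": [0, 0, 0], "claw": 0.5}, {"translation": [0, 0, 0.005], "rot": [0, 0, 0], "claw": 0.5}]'

```text
t: 8.82
tcp_pos: [573.0, -111.5, 44.2]
ee_rot: [3.141, -0.001, -2.636]
contact_force: [0.3, 0.9, -1.4]
width: 0.654
gripper_force: 27.9
```

Call:
carry_out --series '[{"translation": [0.004, 0, 0], "rot": [0, 0, 0], "claw": 0.5}, {"translation": [0.004, 0, -0.001], "rot": [0, 0, 0], "claw": 0.5}, {"translation": [0.004, 0, -0.001], "rot": [0, 0, 0], "claw": 0.7}, {"translation": [0.004, 0, -0.001], "rot": [0, 0, 0], "claw": 0.9}, {"translation": [0.004, 0, -0.001], "rot": [0, 0, 0], "claw": 1}, {"translation": [0.004, 0, -0.001], "rot": [0, 0, 0], "claw": 1}, {"translation": [0.004, 0, 0.05], "rot": [0, 0, 0], "claw": 1}, {"translation": [0.004, 0, 0.15], "rot": [0, 0, 0], "claw": 1}, {"translation": [0.004, 0, 0.25], "rot": [0, 0, 0], "claw": 1}, {"translation": [0.004, 0, 0.35], "rot": [0, 0, 0], "claw": 1}, {"translation": [0.004, 0, 0.5], "rot": [0, 0, 0], "claw": 1}, {"translation": [0.004, 0, 0.6], "rot": [0, 0, 0], "claw": 1}, {"translation": [0.004, 0, 0.7], "rot": [0, 0, 0], "claw": 1}, {"translation": [0.15, 0.12, 0.7], "rot": [0, 0, 0], "claw": 0.6}, {"translation": [0.315, 0.24, 0.7], "rot": [0, 0, 0], "claw": 0.6}, {"translation": [0.315, 0.24, 0.7], "rot": [0, 0, 0], "claw": 0.6}, {"translation": [0.315, 0.24, 0.7], "rot": [0, 0, 0], "claw": 0.6}, {"translation": [0.315, 0.24, 0.7], "rot": [0, 0, 0], "claw": 0.6}]'

```text
t: 10.32
tcp_pos: [703.1, -7.3, 323.4]
ee_rot: [3.139, 0.002, -2.627]
contact_force: [-0.8, 1.3, -0.0]
width: 0.602
gripper_force: 0.0
```

```bash
python3 - <<'E'
from h import *
s=sensors.state(); print(s["t"],s["tcp_pos"],s["ee_rot"],s["width"],s["contact_force"])
for n in("top","side"):
    c=capture(n); C=cloud(c); ok=c["range_z"]>0; hsv=cv2.cvtColor(c["color"],cv2.COLOR_RGB2HSV)
    q=ok&(np.hypot(C[...,0]-575,C[...,1]+112)<45)&(C[...,2]>28)&(C[...,2]<90)
    k,_=cv2.findContours(q.astype(np.uint8),0,1); k=max(k,key=len); e=cv2.fitEllipse(k); print(n,"knob",q.sum(),e[1],onz(c,e[0][0],e[0][1],48),C[q].max(0))
    m=ok&(np.hypot(C[...,0]-575,C[...,1]+111)<60)&(C[...,2]>5)&(C[...,2]<95)
    k,_=cv2.findContours(m.astype(np.uint8),0,1); k=max(k,key=len); e=cv2.fitEllipse(k); print("plinth all",e[1],onz(c,e[0][0],e[0][1],12))
    g=ok&(C[...,2]>225)&(C[...,2]<262)&(np.hypot(C[...,0]-698,C[...,1]+15)<30)&(hsv[...,2]<70); print("peg",g.sum(),C[g].mean(0))
    cv2.imwrite("pics/%s3.png"%n,c["color"][:,:,::-1])
t=cv2.imread("pics/top3.png")[180:280,270:390]; s=cv2.imread("pics/side3.png")[150:250,250:370]
cv2.imwrite("pics/k3.png",np.hstack([cv2.resize(i,(400,333),interpolation=2) for i in(t,s)]))
E
```

```text
10.3167 [703.07458781  -7.26627532 323.4087334 ] [ 3.13942758e+00  2.45117738e-03 -2.62707651e+00] 0.6021296625723564 [-0.81348698  1.32252962 -0.02119032]
top knob 307 (18.80032730102539, 19.006275177001953) [ 574.6 -110.6   48. ] [601.43947638 -81.6026725   81.53796724]
plinth all (31.87928581237793, 33.43406295776367) [ 576.7 -109.6   12. ]
peg 0 [nan nan nan]
side knob 208 (14.956185340881348, 16.002670288085938) [ 573.3 -110.1   48. ] [599.25420915 -78.84631958  80.07799293]
plinth all (20.566560745239258, 26.715354919433594) [ 575.1 -118.9   12. ]
peg 27 [696.00118578  -7.81548101 245.97585406]<stdin>:9: RuntimeWarning: Mean of empty slice.
  ret = um.true_divide(
```

View pics/k3.png

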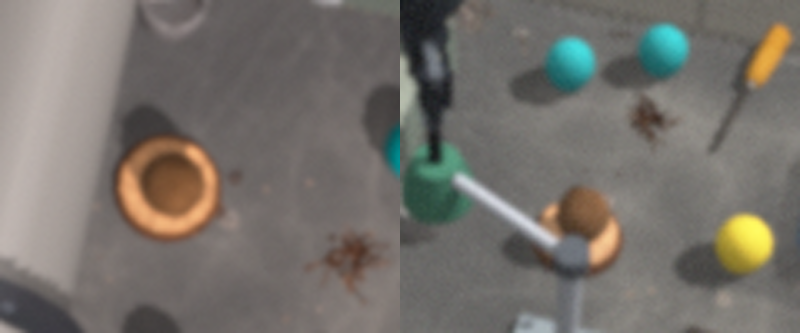

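The knob stands upright in the middle of the cork, within about 2 mm (left crop (172,183)). Next I'll regrip the peg.

Call:
carry_out --series '[{"translation": [-0.013, -0.02, 0], "rot": [0, 0, 0], "claw": 0.6}, {"translation": [-0.013, -0.02, -0.1], "rot": [0, 0, 0], "claw": 0.6}, {"translation": [-0.013, -0.02, -0.193], "rot": [0, 0, 0], "claw": 0.6}, {"translation": [-0.013, -0.02, -0.193], "rot": [0, 0, 0], "claw": 0.6}, {"translation": [-0.013, -0.02, -0.193], "rot": [0, 0, 0], "claw": 0.3}, {"translation": [-0.013, -0.02, -0.193], "rot": [0, 0, 0], "claw": 0.05}, {"translation": [-0.013, -0.02, -0.193], "rot": [0, 0, 0], "claw": 0.05}, {"translation": [-0.013, -0.02, -0.193], "rot": [0, 0, 0], "claw": 0.05}, {"translation": [-0.013, -0.02, -0.193], "rot": [0, 0, 0], "claw": 0.05}, {"translation": [-0.013, -0.02, -0.193], "rot": [0, 0, 0], "claw": 0.05}, {"translation": [-0.013, -0.02, -0.193], "rot": [0, 0, 0], "claw": 0.05}]' --force 25

```text
t: 11.33
tcp_pos: [692.1, -21.4, 249.8]
ee_rot: [3.137, -0.001, -2.635]
contact_force: [-10.6, 4.9, 3.3]
width: 0.155
gripper_force: 24.4
```

```bash
python3 - <<'E'
from h import *
s=sensors.state(); print(s["t"],s["tcp_pos"],s["ee_rot"],s["width"],s["gripper_force"],s["contact_force"])
a0=np.arctan2(s["tcp_pos"][1]-53,s["tcp_pos"][0]-552); a1=np.arctan2(-111-53,574.5-552); print(a1-a0,np.hypot(s["tcp_pos"][1]-53,s["tcp_pos"][0]-552))
p0=s["tcp_pos"][:2]; o=np.array([552,53.])
for d in np.linspace(0,a1-a0,13)[1:]:
    v=p0-o; R=np.array([[np.cos(d),-np.sin(d)],[np.sin(d),np.cos(d)]]); print(((R@v+o-p0)/400).round(3), round(d/(np.pi/4),3))
E
```

```text
11.3333 [692.08978936 -21.38414516 249.76963857] [ 3.13690352e+00 -1.34263842e-03 -2.63480045e+00] 0.1547794750870269 24.399002194404602 [-10.56616498   4.93706501   3.28353998]
-0.9463331127532304 158.6132092071247
[-0.016 -0.027] -0.1
[-0.034 -0.053] -0.201
[-0.053 -0.077] -0.301
[-0.075 -0.099] -0.402
[-0.098 -0.12 ] -0.502
[-0.123 -0.139] -0.602
[-0.15  -0.156] -0.703
[-0.177 -0.171] -0.803
[-0.206 -0.183] -0.904
[-0.235 -0.194] -1.004
[-0.266 -0.201] -1.104
[-0.296 -0.207] -1.205
```

Call:
carry_out --series '[{"translation": [-0.01, -0.008, 0], "rot": [0, 0, -0.03], "claw": 0.05}, {"translation": [-0.022, -0.024, 0], "rot": [0, 0, -0.1], "claw": 0.05}, {"translation": [-0.031, -0.037, 0], "rot": [0, 0, -0.15], "claw": 0.05}, {"translation": [-0.04, -0.05, 0], "rot": [0, 0, -0.2], "claw": 0.05}, {"translation": [-0.059, -0.074, 0], "rot": [0, 0, -0.3], "claw": 0.05}, {"translation": [-0.081, -0.096, 0], "rot": [0, 0, -0.4], "claw": 0.05}, {"translation": [-0.104, -0.117, 0], "rot": [0, 0, -0.5], "claw": 0.05}, {"translation": [-0.129, -0.136, 0], "rot": [0, 0, -0.6], "claw": 0.05}, {"translation": [-0.156, -0.153, 0], "rot": [0, 0, -0.7], "claw": 0.05}, {"translation": [-0.183, -0.168, 0], "rot": [0, 0, -0.8], "claw": 0.05}, {"translation": [-0.212, -0.18, 0], "rot": [0, 0, -0.9], "claw": 0.05}, {"translation": [-0.241, -0.191, 0], "rot": [0, 0, -1.0], "claw": 0.05}, {"translation": [-0.257, -0.197, 0], "rot": [0, 0, -1.0], "claw": 0.05}, {"translation": [-0.272, -0.201, 0], "rot": [0, 0, -1.0], "claw": 0.05}, {"translation": [-0.287, -0.206, 0], "rot": [0, 0, -1.0], "claw": 0.05}, {"translation": [-0.302, -0.21, 0], "rot": [0, 0, -1.0], "claw": 0.05}, {"translation": [-0.302, -0.21, 0], "rot": [0, 0, -1.0], "claw": 0.05}, {"translation": [-0.302, -0.21, 0], "rot": [0, 0, -1.0], "claw": 0.05}]'

```text
t: 12.83
tcp_pos: [574.4, -106.1, 249.6]
ee_rot: [3.139, 0.003, 2.865]
contact_force: [0.1, 5.1, 7.4]
width: 0.155
gripper_force: 25.8
```

Call:
carry_out --series '[{"translation": [0, 0, 0], "rot": [0, 0, 0], "claw": 0.2}, {"translation": [0, 0, 0], "rot": [0, 0, 0], "claw": 0.5}, {"translation": [0, 0, 0], "rot": [0, 0, 0], "claw": 0.6}, {"translation": [0, 0, 0], "rot": [0, 0, 0], "claw": 0.6}, {"translation": [0, 0, 0.08], "rot": [0, 0, 0], "claw": 0.6}, {"translation": [0, 0, 0.2], "rot": [0, 0, 0], "claw": 0.3}, {"translation": [-0.1, 0, 0.25], "rot": [0, 0, 0], "claw": 0}, {"translation": [-0.2, 0, 0.25], "rot": [0, 0, 0], "claw": 0}, {"translation": [-0.2, 0, 0.25], "rot": [0, 0, 0], "claw": 0}]'

```text
t: 13.58
tcp_pos: [488.0, -109.7, 348.5]
ee_rot: [3.14, -0.001, 2.858]
contact_force: [-0.2, -1.1, -1.3]
width: 0.035
gripper_force: 0.0
```

```bash
cat > d.py <<'E'
from h import *
def dial(c,n):
    C=cloud(c); ok=c["range_z"]>0; hsv=cv2.cvtColor(c["color"],cv2.COLOR_RGB2HSV)
    b=ok&(np.abs(C[...,0]-520)<70)&(np.abs(C[...,1]-163)<40)&(C[...,2]>10)&(C[...,2]<125)
    h=hsv.astype(int)
    R=b&((h[...,0]<10)|(h[...,0]>170))&(h[...,1]>100)
    W=b&(h[...,1]<40)&(h[...,2]>165)
    for nm,m in(("red",R),("white",W)):
        v,u=np.nonzero(m); print(n,nm,len(u)); 
        if len(u): print("  px",u.mean().round(1),v.mean().round(1),"pos",C[m].mean(0).round(1), sorted(set(u.tolist())))
E
python3 - <<'E'
from d import *
s=sensors.state(); print(s["t"],s["tcp_pos"],s["ee_rot"],s["width"],s["contact_force"])
im=[]
for n,cr in(("top",(200,195,260,255)),("side",(265,260,325,320))):
    c=capture(n); dial(c,n); C=cloud(c); ok=c["range_z"]>0; hsv=cv2.cvtColor(c["color"],cv2.COLOR_RGB2HSV)
    im.append(cv2.resize(c["color"][cr[1]:cr[3],cr[0]:cr[2],::-1],(400,400),interpolation=cv2.INTER_CUBIC))
    g=ok&(C[...,2]>228)&(C[...,2]<262)&(np.hypot(C[...,0]-574,C[...,1]+106)<25); print("peg",g.sum(),C[g].mean(0) if g.sum() else '')
    hm=ok&(np.hypot(C[...,0]-570,C[...,1]+105)<55)&(C[...,2]>160)&(hsv[...,0]>50)&(hsv[...,0]<95)&(hsv[...,1]>80); print("head",cv2.minEnclosingCircle(C[hm][:,:2].astype(np.float32)) if hm.sum() else '')
    # wheel points
    w=ok&(np.abs(C[...,1]-163)<6)&(np.abs(C[...,0]-515)<45)&(C[...,2]>25)&(C[...,2]<110)
    P=C[w]; i=np.argsort(P[:,0]); print(P[i].round(0)[:, [0,2]].astype(int).tolist())
cv2.imwrite("pics/d4.png",np.hstack(im))
E
```

```text
13.5833 [ 487.96232769 -109.71295391  348.47109694] [ 3.13954479e+00 -1.32547959e-03  2.85800596e+00] 0.0346963455619191 [-0.22172009 -1.11867032 -1.28181964]
top red 11
  px 223.7 244.0 pos [502.  165.3  57.2] [222, 223, 224, 225, 226]
top white 111
  px 238.0 243.0 pos [516.8 130.   15.2] [225, 231, 232, 233, 234, 235, 236, 237, 238, 239, 240, 241, 242, 243, 244]
peg 0 
head ((573.9486694335938, -83.08625793457031), 18.086444854736328)
[[494, 57], [494, 52], [494, 48], [495, 51], [496, 53], [497, 56], [497, 51], [498, 54], [500, 51], [500, 51], [501, 43], [501, 67], [502, 44], [502, 63], [502, 42], [503, 71], [503, 73], [503, 74], [503, 46], [504, 69], [504, 71], [505, 78], [505, 74], [505, 81], [506, 39], [507, 79], [508, 78], [508, 77], [509, 79], [509, 84], [510, 83], [510, 28], [510, 86], [510, 82], [512, 82], [513, 83], [513, 83], [514, 82], [514, 80], [515, 98], [515, 85], [515, 89], [515, 91], [518, 86], [519, 86], [519, 88], [519, 86], [520, 48], [520, 93], [521, 88], [522, 88], [522, 91], [522, 49], [523, 90], [524, 93], [524, 90], [524, 92], [526, 93], [526, 81], [527, 89
[... 711 characters left out ...]
7, 79], [508, 74], [508, 77], [509, 79], [509, 84], [510, 86], [510, 60], [511, 74], [511, 80], [512, 85], [512, 85], [513, 85], [513, 49], [514, 83], [514, 77], [514, 85], [515, 83], [516, 89], [517, 60], [517, 81], [518, 86], [519, 90], [520, 84], [520, 88], [521, 87], [522, 88], [522, 94], [523, 66], [523, 87], [524, 86], [525, 86], [525, 88], [526, 89], [526, 64], [527, 77], [527, 83], [527, 88], [528, 92], [529, 93], [530, 91], [531, 89], [532, 87], [533, 67], [533, 89], [533, 89], [534, 88], [534, 96], [536, 72], [536, 80], [536, 87], [537, 90], [540, 88], [541, 88], [543, 84], [544, 86], [545, 82], [546, 82], [547, 84], [549, 84], [550, 82], [552, 77], [553, 77], [553, 88], [553, 80]]
```

View pics/d4.png

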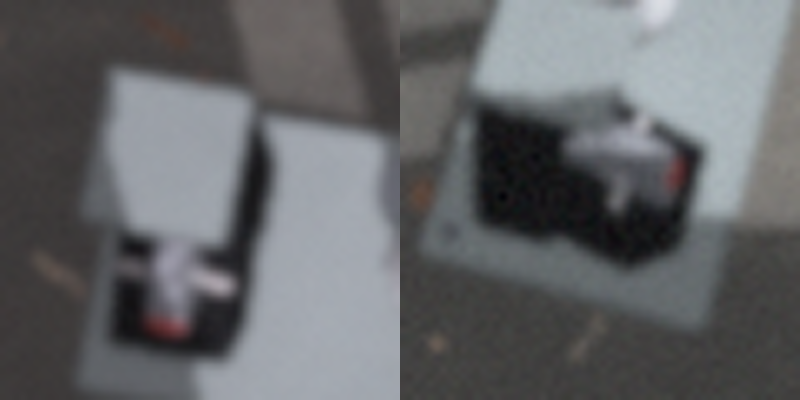

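```bash
python3 - <<'E'
from d import *
import pickle
from scipy.optimize import least_squares
from scipy.spatial.transform import Rotation as Ro
def near(C,ok,x,y,r,lo,hi): return ok&(np.hypot(C[...,0]-x,C[...,1]-y)<r)&(C[...,2]>lo)&(C[...,2]<hi)
for nm,c in(("old",pickle.load(open("side.pkl","rb"))),("new",capture("side"))):
    C=cloud(c); ok=c["range_z"]>0; hsv=cv2.cvtColor(c["color"],cv2.COLOR_RGB2HSV)
    P=C[near(C,ok,573,-104,22,228,258)]; f=least_squares(lambda a:np.hypot(P[:,0]-a[0],P[:,1]-a[1])-7,[573,-106],loss='soft_l1'); print(nm,"peg",f.x)
    P=C[near(C,ok,552,53,22,40,190)]; f=least_squares(lambda a:np.hypot(P[:,0]-a[0],P[:,1]-a[1])-11,[552,50],loss='soft_l1'); print("post",f.x)
    g=near(C,ok,572,-105,55,160,222)&(hsv[...,0]>50)&(hsv[...,0]<95)&(hsv[...,1]>80); P=C[g&(C[...,2]<205)]; f=least_squares(lambda a:np.hypot(P[:,0]-a[0],P[:,1]-a[1])-a[2],[573,-106,35],loss='soft_l1'); print("head",f.x,len(P))
    w=ok&(np.abs(C[...,1]-163)<7)&(C[...,0]>495)&(C[...,0]<548)&(C[...,2]>64)&(C[...,2]<100); P=C[w]
    f=least_squares(lambda a:np.hypot(P[:,0]-a[0],P[:,2]-a[1])-a[2],[530,62,27],loss='soft_l1'); print("axle",f.x,len(P))
    f=least_squares(lambda a:np.hypot(P[:,0]-a[0],P[:,2]-62)-27.3,[530],loss='soft_l1'); print("axle x",f.x)
    w2=w&(C[...,2]>80)&(C[...,0]<535); print("wheel y", np.median(C[ok&(np.abs(C[...,0]-518)<10)&(np.abs(C[...,1]-163)<20)&(C[...,2]>80)&(C[...,2]<98)],0))
s=sensors.state(); R0=Ro.from_euler("xyz",s["ee_rot"]).as_matrix()
yw=-0.021; Rz=Ro.from_euler("z",yw).as_matrix()
z=Rz@[0.5,0,-0.866]
for sg in(1,-1):
    y=sg*Rz@[0,1,0]; R=np.c_[np.cross(y,z),y,z]; v=Ro.from_matrix(R@R0.T).as_rotvec(); print(sg,(v/(np.pi/4)).round(3))
E
```

```text
old peg [ 571.6270089  -105.42732197]
post [552.04065077  52.91789172]
head [ 569.79065074 -100.7366835    28.42400806] 100
axle [525.38406928  74.83466404  15.77881857] 76
axle x [528.7582348]
wheel y [519.05739921 166.34987543  86.21801457]
new peg [ 576.8408235  -104.67652141]
post [552.03276722  53.09845349]
head [ 575.96932878 -100.03916717   28.19174614] 98
axle [525.30767102  70.30039275  19.63149339] 66
axle x [528.79380069]
wheel y [518.60587094 166.28156675  85.50281112]
1 [-0.101 -0.66   0.321]
-1 [ 0.951 -0.142 -3.554]
```

The head is about 3 mm off tangentially, so I'll regrip the peg with the jaws along the swing direction to centre it.

Call:
carry_out --series '[{"translation": [0.05, 0, 0], "rot": [0, 0, -0.15], "claw": 0.3}, {"translation": [0.1, 0, 0], "rot": [0, 0, -0.3], "claw": 0.5}, {"translation": [0.15, 0.01, 0], "rot": [0, 0, -0.45], "claw": 0.6}, {"translation": [0.214, 0.01, 0], "rot": [0, 0, -0.6], "claw": 0.6}, {"translation": [0.214, 0.01, 0], "rot": [0, 0, -0.75], "claw": 0.6}, {"translation": [0.214, 0.01, 0], "rot": [0, 0, -0.9], "claw": 0.6}, {"translation": [0.214, 0.01, 0], "rot": [0, 0, -1], "claw": 0.6}]'

```text
t: 14.32
tcp_pos: [580.3, -103.0, 346.1]
ee_rot: [-3.139, 0.001, 2.071]
contact_force: [-0.2, -0.7, 0.4]
width: 0.6
gripper_force: 0.0
```

Call:
carry_out --series '[{"translation": [0, 0, 0], "rot": [0, 0, -0.15], "claw": 0.6}, {"translation": [0, 0, 0], "rot": [0, 0, -0.3], "claw": 0.6}, {"translation": [0, 0, 0], "rot": [0, 0, -0.47], "claw": 0.6}, {"translation": [0, 0, 0], "rot": [0, 0, -0.47], "claw": 0.6}, {"translation": [0, 0, 0], "rot": [0, 0, -0.47], "claw": 0.6}, {"translation": [0, 0, 0], "rot": [0, 0, -0.47], "claw": 0.6}]'

```text
t: 14.82
tcp_pos: [579.3, -103.0, 346.9]
ee_rot: [-3.141, 0.001, 1.711]
contact_force: [-1.0, -0.5, 0.2]
width: 0.599
gripper_force: 0.0
```

Call:
carry_out --series '[{"translation": [-0.014, -0.006, -0.08], "rot": [0, 0, 0], "claw": 0.6}, {"translation": [-0.014, -0.006, -0.16], "rot": [0, 0, 0], "claw": 0.6}, {"translation": [-0.014, -0.006, -0.245], "rot": [0, 0, 0], "claw": 0.6}, {"translation": [-0.014, -0.006, -0.245], "rot": [0, 0, 0], "claw": 0.4}, {"translation": [-0.014, -0.006, -0.245], "rot": [0, 0, 0], "claw": 0.2}, {"translation": [-0.014, -0.006, -0.245], "rot": [0, 0, 0], "claw": 0.05}, {"translation": [-0.014, -0.006, -0.245], "rot": [0, 0, 0], "claw": 0.05}, {"translation": [-0.014, -0.006, -0.245], "rot": [0, 0, 0], "claw": 0.05}, {"translation": [-0.014, -0.006, -0.245], "rot": [0, 0, 0], "claw": 0.05}, {"translation": [-0.014, -0.006, -0.245], "rot": [0, 0, 0], "claw": 0.05}]'

```text
t: 15.65
tcp_pos: [574.4, -106.2, 251.4]
ee_rot: [3.138, 0.001, 1.707]
contact_force: [0.6, -0.7, 6.7]
width: 0.151
gripper_force: 25.7
```

Call:
carry_out --series '[{"translation": [0, 0, 0], "rot": [0, 0, 0], "claw": 0.2}, {"translation": [0, 0, 0], "rot": [0, 0, 0], "claw": 0.4}, {"translation": [0, 0, 0], "rot": [0, 0, 0], "claw": 0.5}, {"translation": [0, 0, 0], "rot": [0, 0, 0], "claw": 0.5}, {"translation": [0, 0, 0.1], "rot": [0, 0, 0], "claw": 0.5}, {"translation": [0, 0, 0.2], "rot": [0, 0, 0], "claw": 0.5}, {"translation": [-0.1, 0.1, 0.25], "rot": [0, 0, 0.16], "claw": 0.3}, {"translation": [-0.2, 0.2, 0.25], "rot": [0, 0, 0.32], "claw": 0}, {"translation": [-0.3, 0.3, 0.25], "rot": [0, 0, 0.48], "claw": 0}, {"translation": [-0.36, 0.4, 0.25], "rot": [0, 0, 0.64], "claw": 0}, {"translation": [-0.36, 0.5, 0.25], "rot": [0, 0, 0.8], "claw": 0}, {"translation": [-0.36, 0.6, 0.2], "rot": [0, 0, 1], "claw": 0}, {"translation": [-0.36, 0.67, 0.15], "rot": [0, 0, 1], "claw": 0}, {"translation": [-0.36, 0.67, 0.1], "rot": [0, 0, 1], "claw": 0}, {"translation": [-0.36, 0.67, 0.1], "rot": [0, 0, 1], "claw": 0}, {"translation": [-0.36, 0.67, 0.1], "rot": [0, 0, 1], "claw": 0}, {"translation": [-0.36, 0.67, 0.1], "rot": [0, 0, 1], "claw": 0}]'

```text
t: 17.07
tcp_pos: [429.3, 161.7, 289.5]
ee_rot: [-3.14, 0.0, 2.492]
contact_force: [1.2, -1.1, 0.2]
width: 0.001
gripper_force: 0.0
```

```bash
cat > mv.py <<'E'
from d import *
from scipy.spatial.transform import Rotation as Ro
yw=-0.021; Rz=Ro.from_euler("z",yw).as_matrix()
N=Rz@[-0.5,0,0.866]; T=Rz@[0.866,0,0.5]; EDGE=np.array([515,163.8,86.2])
def target(h,s):  # TCP for tip at height h over edge, tangential s
    return EDGE+N*(17+h)+T*s
def need(h,s):
    st=sensors.state(); R0=Ro.from_euler("xyz",st["ee_rot"]).as_matrix(); y=Rz@[0,1,0]; R=np.c_[np.cross(y,-N),y,-N]
    return ((target(h,s)-st["tcp_pos"])/400).round(3), (Ro.from_matrix(R@R0.T).as_rotvec()/(np.pi/4)).round(3)
E
python3 - <<'E'
from mv import *
s=sensors.state(); print(s["t"],s["tcp_pos"],s["ee_rot"],s["width"],s["joint_pos"].round(2)); print(need(40,-8),N,T)
c=capture("side"); C=cloud(c); ok=c["range_z"]>0
from scipy.optimize import least_squares
P=C[ok&(np.hypot(C[...,0]-573,C[...,1]+104)<22)&(C[...,2]>228)&(C[...,2]<258)]; f=least_squares(lambda a:np.hypot(P[:,0]-a[0],P[:,1]-a[1])-7,[573,-106],loss='soft_l1'); print("peg",f.x,len(P))
E
```

```text
17.0667 [429.26977556 161.6715088  289.48091876] [-3.14042882e+00  2.87692131e-04  2.49222211e+00] 0.0005355470888246507 [-1.04  0.06  0.57  2.03 -0.04  1.06  0.47]
(array([ 0.126,  0.007, -0.395]), array([-0.221, -0.64 ,  0.782])) [-0.49988975  0.01049923  0.866     ] [ 0.86580905 -0.01818466  0.5       ]
peg [ 575.1559309  -105.40064368] 25
```

Call:
carry_out --series '[{"translation": [0, 0, 0], "rot": [-0.037, -0.107, 0.13], "claw": 0}, {"translation": [0, 0, 0], "rot": [-0.074, -0.213, 0.26], "claw": 0}, {"translation": [0, 0, 0], "rot": [-0.11, -0.32, 0.39], "claw": 0}, {"translation": [0, 0, -0.05], "rot": [-0.147, -0.427, 0.52], "claw": 0}, {"translation": [0, 0, -0.1], "rot": [-0.184, -0.533, 0.65], "claw": 0}, {"translation": [0.03, 0.003, -0.2], "rot": [-0.221, -0.64, 0.782], "claw": 0}, {"translation": [0.06, 0.006, -0.3], "rot": [-0.221, -0.64, 0.782], "claw": 0}, {"translation": [0.08, 0.007, -0.35], "rot": [-0.221, -0.64, 0.782], "claw": 0}, {"translation": [0.1, 0.007, -0.35], "rot": [-0.221, -0.64, 0.782], "claw": 0}, {"translation": [0.1, 0.007, -0.35], "rot": [-0.221, -0.64, 0.782], "claw": 0}, {"translation": [0.1, 0.007, -0.35], "rot": [-0.221, -0.64, 0.782], "claw": 0}, {"translation": [0.1, 0.007, -0.35], "rot": [-0.221, -0.64, 0.782], "claw": 0}]'

```text
t: 18.12
tcp_pos: [470.2, 164.8, 151.0]
ee_rot: [3.138, 0.525, 3.118]
contact_force: [0.2, -0.1, 0.3]
width: 0.005
gripper_force: 0.0
```

```bash
python3 - <<'E'
from mv import *
s=sensors.state(); print(s["t"],s["tcp_pos"],s["ee_rot"],s["width"],s["joint_pos"].round(2),s["contact_force"])
for a in((8,-8),(0,-8),(-3,-8),(-3,7)): print(a,need(*a))
E
```

```text
18.1167 [470.21842122 164.84367018 150.97318666] [3.13836031 0.52534266 3.11772086] 0.004832019228869098 [-1.08  0.19  0.46  2.42  1.09  0.26 -0.12] [ 0.22671357 -0.13324302  0.27778092]
(8, -8) (array([ 0.063, -0.002, -0.118]), array([-0.004,  0.002,  0.002]))
(0, -8) (array([ 0.073, -0.002, -0.135]), array([-0.004,  0.002,  0.002]))
(-3, -8) (array([ 0.077, -0.002, -0.142]), array([-0.004,  0.002,  0.002]))
(-3, 7) (array([ 0.11 , -0.003, -0.123]), array([-0.004,  0.002,  0.002]))
```

Call:
carry_out --series '[{"translation": [0.03, -0.001, -0.06], "rot": [0, 0, 0], "claw": 0}, {"translation": [0.063, -0.002, -0.118], "rot": [0, 0, 0], "claw": 0}, {"translation": [0.068, -0.002, -0.127], "rot": [0, 0, 0], "claw": 0}, {"translation": [0.073, -0.002, -0.135], "rot": [0, 0, 0], "claw": 0}, {"translation": [0.077, -0.002, -0.142], "rot": [0, 0, 0], "claw": 0}, {"translation": [0.077, -0.002, -0.142], "rot": [0, 0, 0], "claw": 0}, {"translation": [0.077, -0.002, -0.142], "rot": [0, 0, 0], "claw": 0}]'

```text
t: 18.7
tcp_pos: [500.8, 165.1, 94.3]
ee_rot: [3.138, 0.526, 3.12]
contact_force: [-1.4, 0.6, 2.5]
width: 0.0
gripper_force: 1.4
```

```bash
cat > st.py <<'E'
from mv import *
s=sensors.state(); d=s["tcp_pos"]-EDGE; f=s["contact_force"]; print(s["t"],s["tcp_pos"].round(1),"h",(d@N-17).round(1),"s",(d@T).round(1),"y",d[1].round(1),"Fn",(f@N).round(1),"Ft",(f@T).round(1),"Fy",f[1].round(1),s["joint_pos"].round(2),s["ee_rot"].round(3))
E
python3 st.py
```

```text
18.7 [500.8 165.1  94.3] h -2.9 s -8.3 y 1.3 Fn 2.9 Ft 0.1 Fy 0.6 [-0.86  0.37  0.29  2.39  1.75  0.2  -0.78] [3.138 0.526 3.12 ]
```

Call:
carry_out --series '[{"translation": [0.002, 0, -0.003], "rot": [0, 0, 0], "claw": 0}, {"translation": [0.006, 0, -0.001], "rot": [0, 0, 0], "claw": 0}, {"translation": [0.01, 0, 0.002], "rot": [0, 0, 0], "claw": 0}, {"translation": [0.014, 0, 0.004], "rot": [0, 0, 0], "claw": 0}, {"translation": [0.018, 0, 0.006], "rot": [0, 0, 0], "claw": 0}, {"translation": [0.022, 0, 0.009], "rot": [0, 0, 0], "claw": 0}, {"translation": [0.026, -0.001, 0.011], "rot": [0, 0, 0], "claw": 0}, {"translation": [0.03, -0.001, 0.013], "rot": [0, 0, 0], "claw": 0}, {"translation": [0.034, -0.001, 0.015], "rot": [0, 0, 0], "claw": 0}, {"translation": [0.034, -0.001, 0.015], "rot": [0, 0, 0], "claw": 0}]'

```text
t: 19.53
tcp_pos: [514.0, 164.3, 98.9]
ee_rot: [3.14, 0.524, 3.121]
contact_force: [-2.2, 3.4, 3.3]
width: -0.002
gripper_force: 2.2
```

```bash
python3 st.py
```

```text
19.5333 [514.  164.3  98.9] h -5.5 s 5.5 y 0.5 Fn 4.0 Ft -0.3 Fy 3.4 [-0.84  0.37  0.29  2.36  1.64  0.19 -0.64] [3.14  0.524 3.121]
```

Call:
carry_out --series '[{"translation": [-0.01, 0, 0.017], "rot": [0, 0, 0], "claw": 0}, {"translation": [-0.05, 0, 0.08], "rot": [0, 0, 0], "claw": 0}, {"translation": [-0.08, 0, 0.13], "rot": [0, 0, 0], "claw": 0}, {"translation": [-0.12, 0, 0.17], "rot": [0, 0, 0], "claw": 0}]'

```text
t: 19.87
tcp_pos: [465.6, 162.4, 166.2]
ee_rot: [-3.138, 0.521, 3.12]
contact_force: [-0.0, -0.4, 0.4]
width: -0.002
gripper_force: 0.0
```

```bash
cat > look.py <<'E'
from mv import *
import sys
def proj(c,p):
    W=np.linalg.inv(np.array(c["world_from_camera"])); q=W[:3,:3]@p+W[:3,3]
    K=np.array([[c["fx"],0,c["cx"]],[0,c["fy"],c["cy"]],[0,0,1]])
    return cv2.projectPoints(np.array([[q[0],-q[1],-q[2]]]),np.zeros(3),np.zeros(3),K,np.array(c["D"],float))[0].ravel().round(1)
im=[]
A=EDGE-28*N
for n,cr in(("top",(200,195,260,255)),("side",(265,260,325,320))):
    c=capture(n); dial(c,n)
    print("pred",[(a,proj(c,A+27.5*(np.cos(np.radians(a))*N-np.sin(np.radians(a))*T)).tolist()) for a in(70,60,45,30,15,0,-15)])
    im.append(cv2.resize(c["color"][cr[1]:cr[3],cr[0]:cr[2],::-1],(400,400),interpolation=cv2.INTER_CUBIC))
cv2.imwrite("pics/"+sys.argv[1],np.hstack(im))
E
python3 look.py d5.png
```

```text
top red 9
  px 222.8 240.6 pos [509.3 167.   75.3] [221, 222, 223, 224, 225]
top white 125
  px 237.0 244.1 pos [512.8 132.4  15.3] [225, 226, 227, 228, 229, 230, 231, 232, 233, 234, 235, 236, 237, 238, 239, 240, 241, 242, 243, 244]
pred [(70, [224.1, 244.1]), (60, [223.9, 244.0]), (45, [223.6, 243.4]), (30, [223.5, 242.1]), (15, [223.6, 240.3]), (0, [223.8, 238.1]), (-15, [224.1, 235.7])]
side red 2
  px 304.5 282.5 pos [509.4 154.1  69. ] [304, 305]
side white 74
  px 308.9 287.7 pos [493.9 149.7  31.6] [297, 298, 300, 301, 302, 305, 306, 309, 310, 311, 312, 313, 314, 315, 316]
pred [(70, [305.9, 287.7]), (60, [306.1, 287.0]), (45, [306.0, 286.0]), (30, [305.2, 284.8]), (15, [303.9, 283.6]), (0, [302.1, 282.4]), (-15, [300.1, 281.4])]
```

View pics/d5.png

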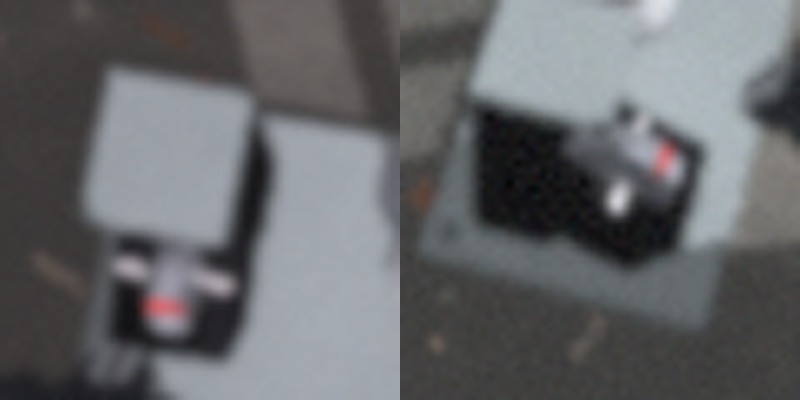

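Before the stroke, red was at top crop (167,325). Now it is at top crop (163,306) and side crop (262,158). The white lines have their midpoints at top crop (172,276) and side crop (219,160). I'll calibrate against the lines.

```bash
cat > cal.py <<'E'
from mv import *
import sys; sys.argv=["x","tmp.png"]
exec(open("look.py").read().split("im=[]")[0])
from scipy.optimize import least_squares
A0=EDGE-28*N; c={n:capture(n) for n in("top","side")}
meas={"top":((219.0,234.7),(231.7,237.1)),"side":((300.5,277.8),(297.2,289.2))}
for n in c: print(n,"axle+8n pred",proj(c[n],A0+8*N),"line mids", [np.mean(meas[n],0)])
for n in c:
    h=c[n]["color"].astype(float); r=(h[...,0]-np.maximum(h[...,1],h[...,2])).clip(25,None)-25
    C=cloud(c[n]); b=(np.abs(C[...,0]-515)<45)&(np.abs(C[...,1]-163)<25)&(C[...,2]>35)&(C[...,2]<125); w=r*b
    v,u=np.mgrid[0:420,0:560]; print(n,"red",(w*u).sum()/w.sum(),(w*v).sum()/w.sum(),w.sum())
    # lines: depth of white pixels near panel
    for (a,bb) in meas[n]: print("  line pt",px(c[n],int(round(a)),int(round(bb))))
E
python3 cal.py
```

```text
top axle+8n pred [225.2 235.7] line mids [array([225.35, 235.9 ])]
side axle+8n pred [298.8 284. ] line mids [array([298.85, 283.5 ])]
top red 223.60893854748602 240.47858472998138 537.0
  line pt [524.2 181.6  69.8]
  line pt [524.2 143.5  69.8]
side red 304.06227106227107 283.1794871794872 273.0
  line pt [526.4 143.6  70. ]
  line pt [526.1 181.6  70.2]
```

```bash
python3 - <<'E'
from mv import *
for a in((15,-4),(2,-4),(-5.2,-4),(-5.2,3.8),(40,3.8)): print(a,need(*a))
E
```

```text
(15, -4) (array([ 0.074,  0.002, -0.138]), array([-0.002,  0.001,  0.   ]))
(2, -4) (array([ 0.09 ,  0.002, -0.166]), array([-0.002,  0.001,  0.   ]))
(-5.2, -4) (array([ 0.099,  0.002, -0.182]), array([-0.002,  0.001,  0.   ]))
(-5.2, 3.8) (array([ 0.116,  0.001, -0.172]), array([-0.002,  0.001,  0.   ]))
(40, 3.8) (array([ 0.06 ,  0.002, -0.074]), array([-0.002,  0.001,  0.   ]))
```

Call:
carry_out --series '[{"translation": [0.035, 0.001, -0.07], "rot": [0, 0, 0], "claw": 0}, {"translation": [0.074, 0.002, -0.138], "rot": [0, 0, 0], "claw": 0}, {"translation": [0.084, 0.002, -0.155], "rot": [0, 0, 0], "claw": 0}, {"translation": [0.09, 0.002, -0.166], "rot": [0, 0, 0], "claw": 0}, {"translation": [0.095, 0.002, -0.175], "rot": [0, 0, 0], "claw": 0}, {"translation": [0.099, 0.002, -0.182], "rot": [0, 0, 0], "claw": 0}, {"translation": [0.099, 0.002, -0.182], "rot": [0, 0, 0], "claw": 0}, {"translation": [0.099, 0.002, -0.182], "rot": [0, 0, 0], "claw": 0}]'

```text
t: 20.73
tcp_pos: [504.6, 163.6, 92.3]
ee_rot: [-3.14, 0.521, 3.122]
contact_force: [-12.2, -1.2, 15.6]
width: -0.001
gripper_force: 9.5
```

```bash
python3 st.py
```

```text
20.7333 [504.6 163.6  92.3] h -6.5 s -6.0 y -0.2 Fn 19.6 Ft -2.7 Fy -1.2 [-0.83  0.37  0.26  2.38  1.71  0.2  -0.73] [-3.14   0.521  3.122]
```

Call:
carry_out --series '[{"translation": [-0.004, 0, 0.007], "rot": [0, 0, 0], "claw": 0}, {"translation": [-0.004, 0, 0.007], "rot": [0, 0, 0], "claw": 0}, {"translation": [-0.004, 0, 0.007], "rot": [0, 0, 0], "claw": 0}]'

```text
t: 20.98
tcp_pos: [503.5, 163.7, 95.4]
ee_rot: [-3.14, 0.522, 3.121]
contact_force: [-1.7, -1.6, 1.9]
width: 0.003
gripper_force: 1.5
```

```bash
python3 st.py
```

```text
20.9833 [503.5 163.7  95.4] h -3.3 s -5.4 y -0.1 Fn 2.4 Ft -0.5 Fy -1.6 [-0.84  0.37  0.27  2.38  1.68  0.2  -0.7 ] [-3.14   0.522  3.121]
```

Call:
carry_out --series '[{"translation": [0.001, 0, -0.002], "rot": [0, 0, 0], "claw": 0}, {"translation": [0.005, 0, 0], "rot": [0, 0, 0], "claw": 0}, {"translation": [0.009, 0, 0.003], "rot": [0, 0, 0], "claw": 0}, {"translation": [0.013, 0, 0.005], "rot": [0, 0, 0], "claw": 0}, {"translation": [0.018, 0, 0.008], "rot": [0, 0, 0], "claw": 0}, {"translation": [0.018, 0, 0.008], "rot": [0, 0, 0], "claw": 0}, {"translation": [0.018, 0, 0.008], "rot": [0, 0, 0], "claw": 0}]'

```text
t: 21.57
tcp_pos: [511.4, 164.6, 100.3]
ee_rot: [3.14, 0.524, 3.12]
contact_force: [-0.7, -2.7, 3.7]
width: 0.003
gripper_force: 1.5
```

```bash
python3 st.py
```

```text
21.5667 [511.4 164.6 100.3] h -3.0 s 3.9 y 0.8 Fn 3.5 Ft 1.3 Fy -2.7 [-0.83  0.36  0.27  2.36  1.62  0.2  -0.62] [3.14  0.524 3.12 ]
```

Call:
carry_out --series '[{"translation": [-0.01, 0, 0.017], "rot": [0, 0, 0], "claw": 0}, {"translation": [-0.05, 0, 0.08], "rot": [0, 0, 0], "claw": 0}, {"translation": [-0.08, 0, 0.13], "rot": [0, 0, 0], "claw": 0}, {"translation": [-0.12, 0, 0.17], "rot": [0, 0, 0], "claw": 0}]'

```text
t: 21.9
tcp_pos: [463.0, 166.0, 168.4]
ee_rot: [3.141, 0.522, 3.123]
contact_force: [0.9, 0.7, 0.5]
width: 0.002
gripper_force: 0.0
```

```bash
python3 look.py d6.png; python3 cal.py | grep red
```

```text
top red 9
  px 223.3 237.7 pos [516.5 165.4  84.5] [221, 222, 223, 224, 225, 226]
top white 129
  px 237.1 243.7 pos [514.2 132.3  15.2] [225, 226, 227, 228, 229, 230, 231, 232, 233, 234, 235, 236, 237, 238, 239, 240, 241, 242, 243, 244]
pred [(70, [224.1, 244.1]), (60, [223.9, 244.0]), (45, [223.6, 243.4]), (30, [223.5, 242.1]), (15, [223.6, 240.3]), (0, [223.8, 238.1]), (-15, [224.1, 235.7])]
side red 1
  px 302.0 281.0 pos [516.9 158.4  83.8] [302]
side white 74
  px 309.1 287.8 pos [493.4 149.4  30.9] [297, 298, 299, 300, 301, 303, 304, 305, 309, 310, 311, 312, 313, 314, 315, 316]
pred [(70, [305.9, 287.7]), (60, [306.1, 287.0]), (45, [306.0, 286.0]), (30, [305.2, 284.8]), (15, [303.9, 283.6]), (0, [302.1, 282.4]), (-15, [300.1, 281.4])]
top axle+8n pred [225.2 235.7] line mids [array([225.35, 235.9 ])]
side axle+8n pred [298.8 284. ] line mids [array([298.85, 283.5 ])]
top red 223.9891500904159 237.7594936708861 553.0
side red 301.87142857142857 281.5964285714286 280.0
```

View pics/d6.png

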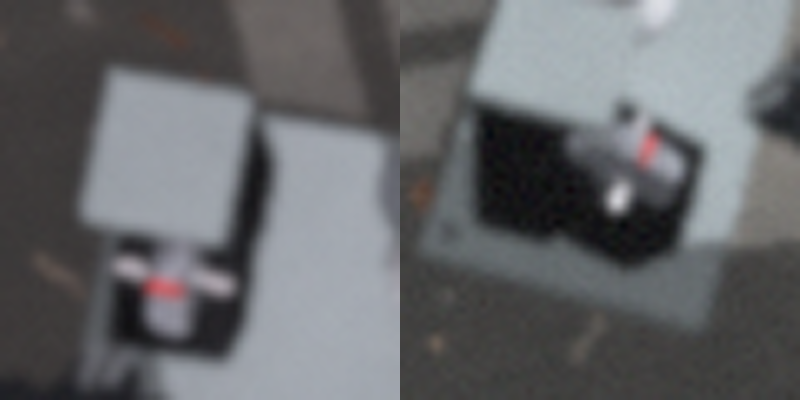

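Red now sits level with the pointer lines (top crop (165,287), side crop (248,148)), within about 2° of the computed position. I'll back off, do a last check of the peg and bystanders, and hand in.

Call:
carry_out --series '[{"translation": [-0.03, 0, 0.1], "rot": [0, 0, 0], "claw": 0}, {"translation": [-0.03, 0, 0.2], "rot": [0, 0, 0], "claw": 0}, {"translation": [-0.03, 0, 0.3], "rot": [0, 0, 0], "claw": 0}, {"translation": [-0.03, 0, 0.3], "rot": [0, 0, 0], "claw": 0}, {"translation": [-0.03, 0, 0.3], "rot": [0, 0, 0], "claw": 0}, {"translation": [-0.03, 0, 0.3], "rot": [0, 0, 0], "claw": 0}]'

```text
t: 22.6
tcp_pos: [451.3, 164.5, 287.1]
ee_rot: [-3.141, 0.523, 3.121]
contact_force: [-0.5, 0.4, -0.2]
width: -0.001
gripper_force: 0.0
```

```bash
python3 - <<'E'
from h import *
from scipy.optimize import least_squares
c=capture("side"); C=cloud(c); ok=c["range_z"]>0
P=C[ok&(np.hypot(C[...,0]-573,C[...,1]+104)<22)&(C[...,2]>228)&(C[...,2]<258)]; f=least_squares(lambda a:np.hypot(P[:,0]-a[0],P[:,1]-a[1])-7,[573,-106],loss='soft_l1'); print("peg",f.x)
q=ok&(np.hypot(C[...,0]-575,C[...,1]+112)<40)&(C[...,2]>25)&(C[...,2]<90); print("knob visible pts",q.sum(),C[q].max(0) if q.sum() else '')
s=sensors.state(); print(s["t"],s["contact_force"],s["tcp_pos"])
print(job.finish_job())
E
```

```text
peg [ 574.84051911 -105.05551293]
knob visible pts 140 [600.25457017 -82.8834148   78.88587818]
22.65 [0.07156722 0.36478215 1.05483588] [450.81538804 164.20750132 286.28830729]
the job is handed in; nothing more can be done
None
```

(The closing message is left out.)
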